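Fish the stop collars out of the gap and clear the plug offcuts

ROBOT

A 6-joint arm with a two-finger parallel gripper is mounted at the origin on the work surface. World frame = base frame: x ahead of the robot, y to its left, z up, the work surface at z = 0. Lengths are in m, angles in rad, forces in N, time in s.
With the tool pointing down it reaches from about 0.35 to 0.875 m from the base axis. Payload 4.2 kg.
Tool frame: the origin (TCP) lies where the fingers leave the gripper's body, on its centre line; the fingertips stand 73 mm ahead of it and the grasp point (between the pads) lies 54 mm ahead of it; z points along the fingers, y is the line along which they close (so a half turn about z gives the same grasp; the last joint's range is limited). The gripper opens to 85 mm and grips with 20 to 120 N. Pads are 22 mm wide; open, the fingers measure 114 mm over their backs; the gripper's body (76 mm by 85 mm) begins 54 mm behind the grasp point. The pads swing forward as they close: fully open they stand 13 mm farther back than shut.
Start: joints at [1.581, 0.385, 0.008, 0, -1.194, -0.259], TCP at [0.154, 0.606, 0.304] pointing down, gripper open.
Joint ranges: [-3.14, 3.14], [-1.21, 2.06], [-1.07, 1.41], [-3.16, 2.05], [-2.99, -0.16], [-3.1, 3.1]. Speed limits (rad/s): [2.79, 2.79, 3.14, 3.14, 3.14, 3.14].

INTERFACE

Orientations are given as a 3x3 rotation matrix whose columns are the frame's x, y, z axes.
In Python, from workcell import r, ungrasp, grasp, status, optics gives the robot as it stands. Calls block until the motion is done:
- r.move_to(position, orientation): joint-space move of the TCP to a pose.
- r.movel(position, rot=None, feed=0.15): straight line of the TCP; rot=None keeps the orientation; feed is the mean speed in m/s.
- r.set_joints(angles): joint-space move.
- ungrasp() and grasp(effort=None): open the fingers fully, or close them until they stop; effort is the grip in N (None keeps the last).
- r.wait(seconds).
- r.solve_ik(position, orientation): joint angles nearest the present ones, or None.
- status.read_state(): the state.
- optics.camera(name): name is "side" or "top"; returns the picture (420x560x3 uint8, red, green, blue); there is no depth.
- optics.get_calibration(name): a dict with "fx", "fy", "cx", "cy" (pixels), "k1" (the pictures are not rectified: a ray, as slopes to the right and down, at radius r is drawn at 1 + k1 r^2 times it, then the intrinsics apply), "R" (3x3) and "t" (3): a world point X has camera coordinates R X + t. Camera axes: x right, y down, z forward; pixel columns grow to the right and rows downward; lengths in m; the calibration is good to about 2 mm. A picture is of the moment at which its call begins. get_calibration takes no time and is no camera call.
A pose or a line that the arm cannot do raises r.MotionError and nothing moves.
- r.sign_off(): hands the job in; it is judged then, once.
The state is a dict: "time": time; "qpos": joint angles; "qd": joint speeds; "joint_efforts": joint torques, N m; "eef_pos": TCP position; "tcp_rot": TCP orientation; "ft_force": force on the tool from outside, world axes, zero at the start; "torque": the same for the moment, N m; "finger_gap": finger opening in m; "gripper_force": force on a finger pad.
Only numpy, scipy, OpenCV 4.12 (cv2) and the standard library are available. Lean on these libraries where they do the work, as an engineer would, in place of code of your own. Each camera call takes 0.05 s, during which the arm holds its last target. There are 200 camera calls.

TASK

Two brass stop collars have dropped into the narrow gap between the ball lift and the little tool cabinet: draw them out onto the open counter with the bent hook, never touching them with the fingers while they are in there, and lay them flat side by side in the shallow tray. Sweep every teal resin offcut lying on the counter in front of the three-sided scrap bay well into the bay with the scraper, touching them with neither the fingers nor the hook. Finish with the hook and the scraper each standing upright on the middle of its own cork mat, and leave everything else as it was.

Things in the scene. Friction and masses are not known exactly. Their poses are not given: they have to be found in the camera images.
- gap: fixed pair of machines with a narrow gap between them: grey ball lift (110 wide, pump lever at its far end, ball cup on top) and aluminium tool cabinet (70 wide), both 180 long and 110 high (cup to 140). The gap is 68 mm wide, open on top and at its mouth, closed 168 mm in. Origin: middle of the mouth at counter level; x axis points straight into the gap, z up, the cabinet on +y, the lift on -y. The mouth faces the robot's right.
- hook: bent retrieving hook of 0.45 kg that stands upright on a weighted foot 90 (x) x 44 (y) x 12. On the foot a dark wood grip block 60 (x) x 24 (y), from 12 to 80 mm up: pinch it across y from above. From the block a steel rod of 8 mm diameter runs along +x, its centre line 45 mm up, and at x = 190 mm bends straight down to 4 mm above the foot's underside. Origin: middle of the foot's underside, z up.
- hook_mat: hook's cork mat, 130 x 80 mm, 1 mm thin (no obstacle), fixed on the counter; origin in its middle at counter level. The hook starts on it, rod overhanging.
- tray: shallow fixed square aluminium tray, 150 x 150 x 16 mm outside, walls 4 mm, floor 4 to 5 mm thick; origin: middle of its underside, z up. Tray and scraper mat may change places from start to start.
- bay: fixed three-sided scrap bay of sheet steel, walls 6 mm thick and 50 mm high, no floor of its own (the counter is its floor). Inside 240 wide (y from -120 to 120) and 180 deep. Origin: middle of the open mouth at counter level, x axis points into the bay, z up. The mouth faces the robot's left.
- scraper: bench scraper of 0.3 kg that stands upright by itself: an upright aluminium blade 140 (y) x 10 (x) x 50 high, at its ends short side wings reaching 25 mm forward (+x, the pushing side), a small foot reaching 40 mm back, and above the blade a black grip block 24 (x) x 60 (y), from 48 to 118 mm up, its middle at x = -7 mm: pinch it across x from above. Origin: under the blade's middle at its lower edge, z up.
- scraper_mat: scraper's cork mat, 120 x 180 mm, 1 mm thin (no obstacle), fixed on the counter; origin close to its middle (5 mm off) at counter level. The scraper starts on it.
- collar1: brass ring, outer diameter 58, bore 38 (clear through), 24 high, about 0.3 kg, lying flat on the counter in the gap, one of the two centred 45 to 58 mm in from the mouth and the other 120 to 135 mm in. Origin: centre of its underside, z is its axis. Too tightly walled in for fingers; slides freely.
- collar2: brass ring, outer diameter 58, bore 38 (clear through), 24 high, about 0.3 kg, lying flat on the counter in the gap, one of the two centred 45 to 58 mm in from the mouth and the other 120 to 135 mm in. Origin: centre of its underside, z is its axis. Too tightly walled in for fingers; slides freely.
- offcut1: teal resin plug offcut, disc 56 mm across and 28 high, about 0.09 kg, loose on the counter; origin: centre of its underside. Absent in some starts.
- offcut2: teal resin plug offcut, disc 56 mm across and 34 high, about 0.09 kg, loose on the counter; origin: centre of its underside. Absent in some starts.
- offcut3: teal resin plug offcut, block 56 (x) x 40 (y) x 30 high, about 0.09 kg, loose on the counter; origin: centre of its underside. Absent in some starts.
- offcut4: teal resin plug offcut, block 56 (x) x 40 (y) x 30 high, about 0.09 kg, loose on the counter; origin: centre of its underside. Absent in some starts.
- offcut5: teal resin plug offcut, disc 56 mm across and 34 high, about 0.09 kg, loose on the counter; origin: centre of its underside. Absent in some starts.
- thumb_insert: bystander, to be left alone: black rubber thumb insert, upright tube 42 across and 65 high; origin: centre of its underside.
- ball_plug: bystander, to be left alone: whole teal resin ball plug, upright, 64 across and 70 high, standing beyond the far side of the bay: not an offcut; origin: centre of its underside.
- grip_gauge: bystander, to be left alone: rounded aluminium finger grip gauge, 100 x 35 plate with two studs, 50 high; origin: centre of its underside.
There are look-alikes about, which are no part of the job. What is shaped like the scraper but orange is not meant.

How it is judged:
By the outcome, as a careful person would: the job done as asked, in the order asked, and still so for the second after the job is handed in, with the robot touching nothing.
Of offcut1, offcut2, offcut3, offcut4, offcut5 only 3 to 5 are there at a start; the rules pass over those that are not, and their reading is None.
At some moment in a run one of offcut1, offcut2, offcut3, offcut4, offcut5 may be knocked a few centimetres aside while the robot is not near it.
Once in a run the grip may slacken for a moment while it holds something.
It also fails if it takes over 210 s, if anything falls off the work surface, if the arm or the gripper's body presses on something with over 40 N, if the wrist force passes 120 N, or if a joint passes its speed limit or range.

## Working session

There is one attempt and no reset: what is moved stays moved. The work goes in short steps, each a Python script; the robot and the scene stay as the last script left them, time stands still between calls to the robot, and variables do not carry over. Pictures are saved under pics/ and viewed, at most 14 in all, crops included, and the job is handed in when it is done.

```bash
ls; mkdir -p pics; python3 - <<'E'
from workcell import r, ungrasp, grasp, status, optics
import cv2
for n in ("top","side"):
    im=optics.camera(n); cv2.imwrite(f"pics/{n}0.png",cv2.resize(im[:,:,::-1],(800,600),interpolation=cv2.INTER_CUBIC))
    c=optics.get_calibration(n); print(n,c, -c["R"].T@c["t"])
print(status.read_state())
E
```

```text
pics
top {'fx': 516.471664020174, 'fy': 516.471664020174, 'cx': 271.3203497958432, 'cy': 205.77910907228474, 'k1': 0.06720534424962639, 'R': array([[ 0.01104289, -0.99990457, -0.00830037],
       [-0.99564883, -0.01022702, -0.09262189],
       [ 0.09252816,  0.00928707, -0.99566676]]), 't': array([0.06351986, 0.47735143, 1.31305594])} [0.3530783  0.05620124 1.35210657]
side {'fx': 538.828761333628, 'fy': 538.828761333628, 'cx': 276.7391311217976, 'cy': 201.39280036947358, 'k1': 0.012564059789941186, 'R': array([[-0.99085357, -0.13352919, -0.01947187],
       [-0.08752406,  0.74577808, -0.66042001],
       [ 0.10270704, -0.65267527, -0.75064389]]), 't': array([0.48962672, 0.03382915, 1.38082192])} [0.34628911 0.94137874 1.06838094]
{'time': 0.1, 'qpos': array([ 1.58059241e+00,  3.85481418e-01,  6.78082007e-03, -4.39272370e-04,
       -1.19401762e+00, -2.58607466e-01]), 'qd': array([-0.0001255 ,  0.00041292,  0.00461378,  0.00268307,  0.00160778,
        0.00097847]), 'joint_efforts': array([-3.72155737e-04, -3.93315125e+01,  1.88929135e+01,  4.19794723e+00,
       -2.56386833e-03,  8.14626276e-06]), 'eef_pos': array([0.153785  , 0.60539604, 0.30293632]), 'tcp_rot': array([[ 9.69165917e-01, -2.46408753e-01, -3.89613510e-04],
       [-2.46409042e-01, -9.69164008e-01, -1.92576195e-03],
       [ 9.69252109e-05,  1.96238714e-03, -9.99998070e-01]]), 'ft_force': array([ 0.14725754, -0.11506618,  0.29184506]), 'torque': array([ 0.02540866,  0.05218199, -0.00239044]), 'gripper_force': 0.0, 'finger_gap': 0.08524384130070474}
```

View pics/top0.png

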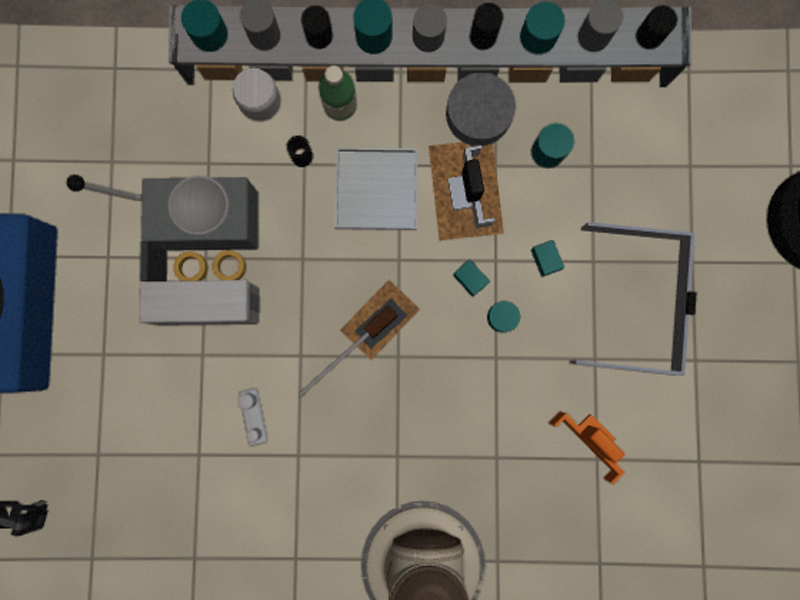

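View pics/side0.png

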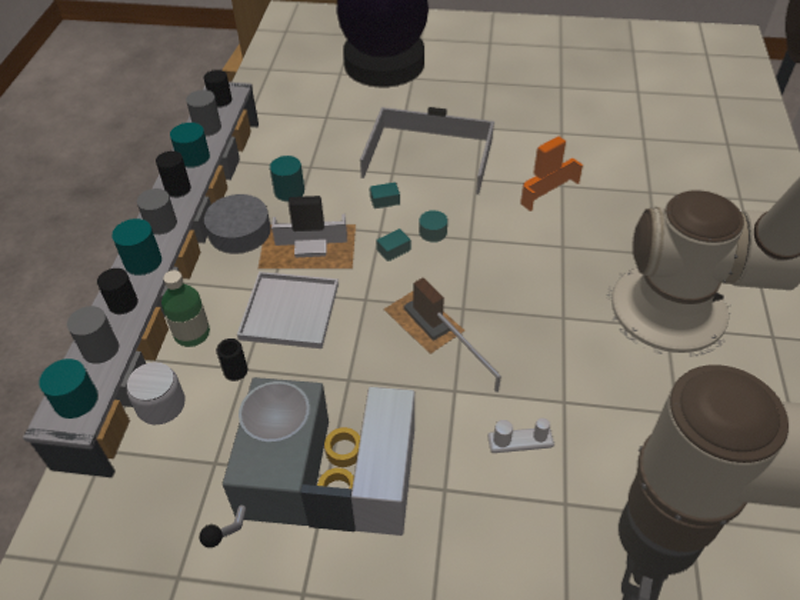

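```bash
cat > h.py <<'E'
import numpy as np, cv2
from workcell import r, ungrasp, grasp, status, optics
def px2w(name,uv,z):
    c=optics.get_calibration(name); uv=np.atleast_2d(np.array(uv,float))
    d=(uv-[c["cx"],c["cy"]])/[c["fx"],c["fy"]]; s=d.copy()
    for _ in range(20): s=d/(1+c["k1"]*(s**2).sum(1,keepdims=True))
    ray=np.c_[s,np.ones(len(s))]@c["R"]; C=-c["R"].T@c["t"]
    z=np.broadcast_to(z,len(ray)); k=(z-C[2])/ray[:,2]
    return C+ray*k[:,None]
def w2px(name,X):
    c=optics.get_calibration(name); P=np.atleast_2d(X)@c["R"].T+c["t"]
    s=P[:,:2]/P[:,2:]; s=s*(1+c["k1"]*(s**2).sum(1,keepdims=True))
    return s*[c["fx"],c["fy"]]+[c["cx"],c["cy"]]
def crop(im,x0,y0,x1,y1,k,fn):
    """zoomed crop with grid ticks every 10 px of original coordinates"""
    a=cv2.resize(im[y0:y1,x0:x1,::-1],None,fx=k,fy=k,interpolation=cv2.INTER_CUBIC)
    for x in range(-(-x0//20)*20,x1,20):
        cv2.line(a,(int((x-x0)*k),0),(int((x-x0)*k),6),(0,0,255),1); cv2.putText(a,str(x),(int((x-x0)*k)+2,14),0,.35,(0,0,255),1)
    for y in range(-(-y0//20)*20,y1,20):
        cv2.line(a,(0,int((y-y0)*k)),(6,int((y-y0)*k)),(0,0,255),1); cv2.putText(a,str(y),(8,int((y-y0)*k)+4),0,.35,(0,0,255),1)
    cv2.imwrite(fn,a)
def blobs(im,lo,hi,amin=60):
    hsv=cv2.cvtColor(im,cv2.COLOR_RGB2HSV); m=cv2.inRange(hsv,np.array(lo),np.array(hi))
    n,l,s,c=cv2.connectedComponentsWithStats(m)
    return [(s[i,4],c[i],cv2.minAreaRect(np.argwhere(l==i)[:,::-1].astype(np.float32))) for i in range(1,n) if s[i,4]>=amin]
E
python3 - <<'E'
from h import *
im=optics.camera("top"); cv2.imwrite("pics/raw.png",im[:,:,::-1])
crop(im,90,110,300,290,3.3,"pics/c1.png"); crop(im,290,90,495,270,3.3,"pics/c2.png")
for nm,lo,hi in (("teal",(80,90,40),(100,255,255)),("brass",(15,110,80),(32,255,255)),("cork",(8,80,70),(18,255,255))):
    for a,c,q in blobs(im,lo,hi): print(nm,a,c.round(1),np.round(q[0],1),np.round(q[1],1),round(q[2],1),px2w("top",c,0.0).round(3))
E
```

```text
teal 557 [140.   12.4] [139.9  12.3] [25.5 26.4] 63.4 [[0.998 0.428 0.   ]]
teal 556 [260.5  11.8] [260.5  12. ] [24. 25.] 90.0 [[1.004 0.104 0.   ]]
teal 571 [381.2  14.2] [381.  14.] [26. 26.] 90.0 [[ 0.998 -0.221  0.   ]]
teal 466 [388.6  98.3] [388.5  98.5] [23. 23.] 90.0 [[ 0.769 -0.24   0.   ]]
teal 306 [383.6 180.1] [383.6 180.1] [21.  14.5] 68.2 [[ 0.55  -0.226  0.   ]]
teal 306 [329.7 193.8] [329.7 193.8] [20.8 14.9] 48.4 [[ 0.512 -0.084  0.   ]]
teal 358 [352.6 221.2] [352.5 221. ] [20. 21.] 90.0 [[ 0.441 -0.144  0.   ]]
brass 1261 [323.8 133.6] [325.8 132.3] [66.3 44.8] 83.5 [[ 0.673 -0.068  0.   ]]
brass 231 [159.7 185.2] [160. 185.] [20. 22.] 90.0 [[0.53  0.363 0.   ]]
brass 222 [132.6 186.1] [133. 186.] [20. 22.] 90.0 [[0.527 0.434 0.   ]]
brass 392 [265.4 215.5] [265.5 223. ] [29.  48.8] 45.0 [[0.453 0.084 0.   ]]
brass 75 [259.3 244.4] [259.8 241.8] [12.  14.1] 45.0 [[0.377 0.099 0.   ]]
cork 77 [149.8  46.1] [150.5  46. ] [ 2. 27.] 90.0 [[0.906 0.4   0.   ]]
cork 2101 [324.3 134. ] [325.8 132.2] [67.1 45.6] 83.4 [[ 0.672 -0.07   0.   ]]
cork 934 [265.4 221.6] [265.5 223.3] [30.8 49.6] 43.9 [[0.437 0.084 0.   ]]
cork 757 [417.6 308.8] [414.8 308.8] [62.9 25.5] 45.0 [[ 0.218 -0.308  0.   ]]
```

View pics/c1.png

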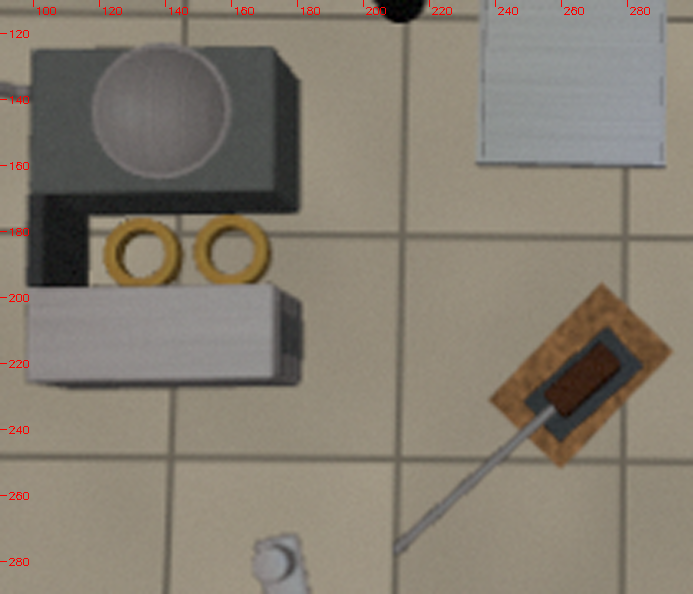

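View pics/c2.png

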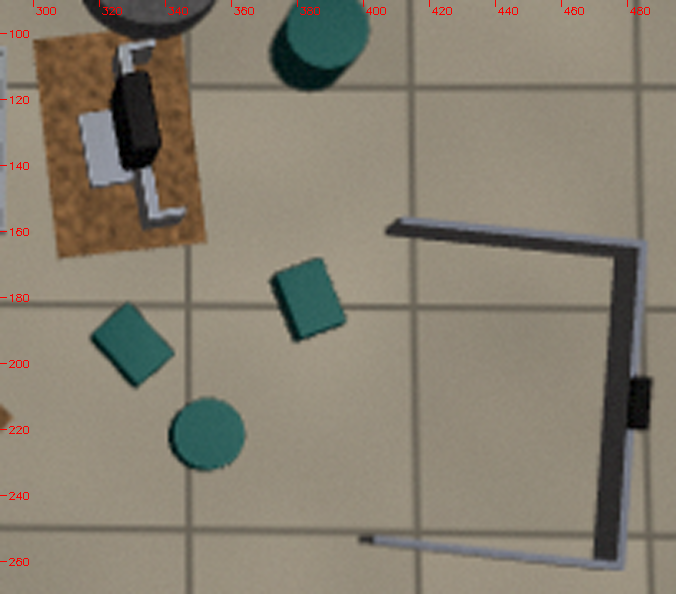

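```bash
python3 - <<'E'
from h import *
o1=lambda *p: np.array(p,float)/3.3+[90,110]
o2=lambda *p: np.array(p,float)/3.3+[290,90]
P=lambda n,a,z: print(n,px2w("top",a,z)[:,:2].round(4).tolist())
P("cabinet TL TR BR BL",o1((28,287),(273,284),(276,384),(27,382)),.11)
P("lift TL TR BR BL",o1((33,48),(274,48),(275,190),(33,192)),.11)
P("collars",[[159.7,185.2],[132.6,186.1]],.024)
P("hookmat",o1((601,283),(671,352),(560,466),(490,400)),.001)
P("hookfoot",o1((607,327),(642,365),(563,439),(526,403)),.012)
P("hookblock",o1((600,341),(620,366),(568,417),(545,390)),.08)
P("rod",o1((548,410),(399,548)),.047)
P("tray",np.array([(337,150),(416,151),(416,229),(335,229)])*.7,.016)
P("scrmat",o2((33,40),(181,22),(206,242),(58,258)),.001)
P("scr foot",o2((80,115),(92,186)),.004)
P("scr wingtips",o2((155,43),(184,213)),.05)
P("scr blade ends back",o2((119,48),(146,222)),.05)
P("scr block top",o2((132,72),(150,70),(160,150),(143,150)),.118)
P("bay farmouth nearmouth farback nearback",o2((395,220),(360,539),(647,240),(624,570)),.05)
P("bay inner back floor",o2((614,255),(594,558)),.0)
for n,(u,z) in {"o_a":((383.6,180.1),.03),"o_b":((329.7,193.8),.03),"o_c":((352.6,221.2),.03)}.items(): P(n,u,z)
E
```

```text
cabinet TL TR BR BL [[0.4855, 0.4842], [0.4897, 0.3064], [0.4164, 0.3021], [0.4162, 0.482]]
lift TL TR BR BL [[0.663, 0.4873], [0.6655, 0.3103], [0.5593, 0.3068], [0.5556, 0.4834]]
collars [[0.527, 0.3581], [0.5239, 0.4277]]
hookmat [[0.5051, 0.067], [0.4506, 0.0108], [0.3595, 0.0978], [0.4109, 0.154]]
hookfoot [[0.469, 0.0618], [0.4393, 0.0339], [0.3805, 0.0954], [0.4084, 0.1248]]
hookblock [[0.4526, 0.0666], [0.434, 0.0515], [0.3955, 0.0899], [0.4155, 0.1073]]
rod [[0.4018, 0.1061], [0.2961, 0.2176]]
tray [[0.7435, 0.1651], [0.7429, 0.0191], [0.5973, 0.018], [0.5959, 0.1664]]
scrmat [[0.7572, -0.0047], [0.7727, -0.1239], [0.5933, -0.144], [0.5794, -0.0259]]
scr foot [[0.6951, -0.0427], [0.6374, -0.0526]]
scr wingtips [[0.7407, -0.0973], [0.6071, -0.1198]]
scr blade ends back [[0.7366, -0.0693], [0.5998, -0.0906]]
scr block top [[0.6986, -0.0724], [0.7002, -0.0856], [0.6405, -0.0931], [0.6404, -0.0806]]
bay farmouth nearmouth farback nearback [[0.6027, -0.2811], [0.3582, -0.2516], [0.5883, -0.4701], [0.3381, -0.4465]]
bay inner back floor [[0.5852, -0.4646], [0.3464, -0.4432]]
o_a [[0.5452, -0.2193]]
o_b [[0.5084, -0.0813]]
o_c [[0.4385, -0.1397]]
```

```bash
cat >> h.py <<'E'
def R(th):
    c,s=np.cos(th),np.sin(th); return np.array([[c,s,0],[s,-c,0],[0,0,-1.]])
U=np.array([-.022,1.]); U/=np.linalg.norm(U); TH=np.arctan2(U[1],U[0]); M=np.array([.5245,.3055])
L=.190; HZ=.108
def hook(tip,lift,th=TH,feed=.12):
    """pin centre to world xy tip, foot's underside at lift, hook +x along th"""
    o=np.array(tip)-L*np.array([np.cos(th),np.sin(th)])
    r.movel([*o,HZ+lift],R(th+np.pi),feed=feed)
def st():
    s=status.read_state(); print("t",round(s["time"],1),"gap",round(s["finger_gap"],4),"gf",round(s["gripper_force"],1),"F",s["ft_force"].round(1),"p",s["eef_pos"].round(4),"q6",s["qpos"].round(2))
E
python3 - <<'E'
from h import *
H=np.array([.4243,.079]); th=np.radians(133)
r.move_to([*H,.25],R(th+np.pi)); st()
r.movel([*H,HZ]); grasp(80); st()
r.movel([*H,HZ+.04]); st()
hook(M-.045*U,.04); st()
im=optics.camera("top"); crop(im,120,120,320,270,4,"pics/c3.png")
E
```

```text
t 2.3 gap 0.0853 gf 0.0 F [ 0.1 -0.4  0.8] p [0.4246 0.0797 0.2502] q6 [ 0.56  0.11 -0.52  0.   -0.94  0.19]
t 4.0 gap 0.0231 gf 78.2 F [0.5 0.4 3.6] p [0.4246 0.0792 0.1084] q6 [ 0.56  0.33 -0.7   0.   -0.54  0.19]
t 4.4 gap 0.0232 gf 78.6 F [-0.1 -0.2 -4.2] p [0.4236 0.0787 0.1474] q6 [ 0.56  0.26 -0.66 -0.   -0.66  0.19]
t 5.4 gap 0.0231 gf 78.6 F [-1.   0.1 -4.5] p [0.5287 0.0703 0.147 ] q6 [ 0.44  0.4  -0.42 -0.   -0.75 -0.41]
```

View pics/c3.png

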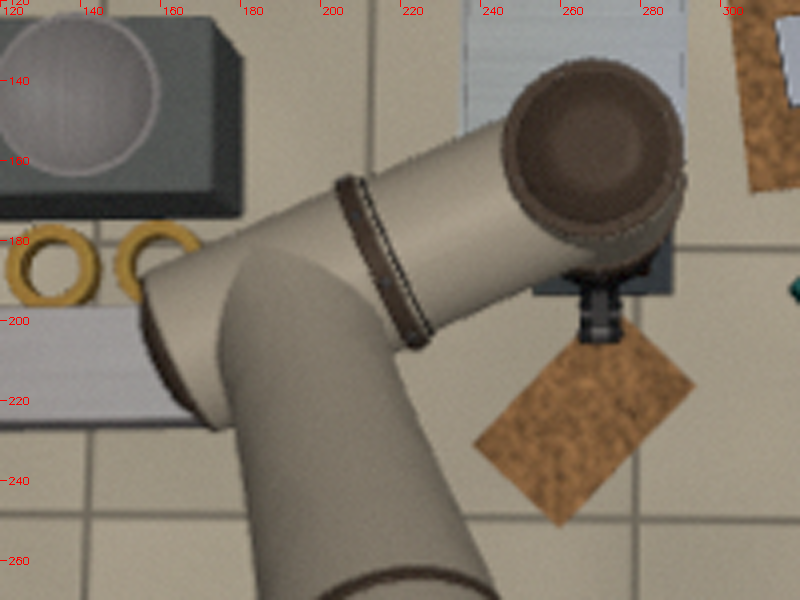

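```bash
python3 - <<'E'
from h import *
im=optics.camera("side"); crop(im,140,150,350,380,2.6,"pics/c4.png")
print("expected tip bottom/ bend px",w2px("side",[[*(M-.045*U),.044],[*(M-.045*U),.085],[*(M),0],[*(M),.11]]).round(1))
im=optics.camera("top")
for a,c,q in blobs(im,(8,80,70),(18,255,255),200): print(a,c.round(1),px2w("top",cv2.boxPoints(q),.001).round(4).tolist())
E
```

```text
expected tip bottom/ bend px [[247.6 268.4]
 [246.4 257.9]
 [245.8 295.5]
 [242.6 268.3]]
2101 [324.3 134. ] [[0.7588, -0.0029, 0.001], [0.7735, -0.1237, 0.001], [0.5941, -0.1437, 0.001], [0.5793, -0.0242, 0.001]]
1446 [265.3 224.6] [[0.4127, 0.1574, 0.001], [0.5077, 0.0686, 0.001], [0.452, 0.0097, 0.001], [0.3577, 0.0985, 0.001]]
896 [416.8 309.1] [[0.2502, -0.2218, 0.001], [0.2966, -0.2684, 0.001], [0.1868, -0.3781, 0.001], [0.1413, -0.3319, 0.001]]
```

View pics/c4.png

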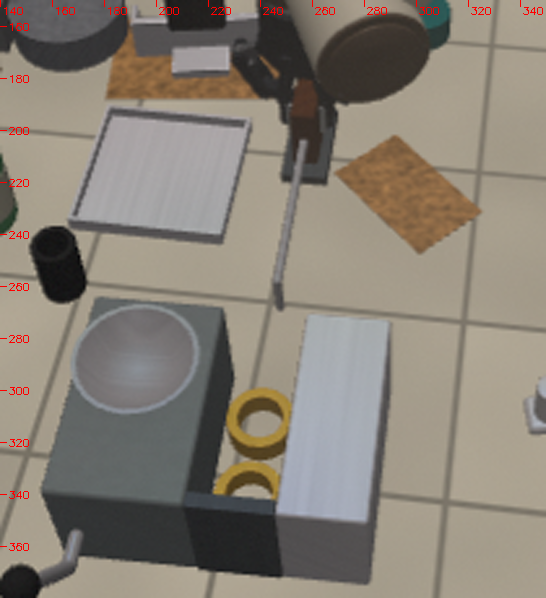

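```bash
cat >> h.py <<'E'
def fetch(c,lat):
    c=np.array(c); hook(M-.03*U,.04); hook(c,.04); st(); hook(c,.003,feed=.05); st()
    d=(c-M)@U; hook(M+(d-.02)*U,.003,feed=.05); st()
    hook(M-.095*U,.003,feed=.07); st()
    if lat: hook(M-.095*U+np.array([lat,0]),.003,feed=.07); st()
    t=M-.095*U+np.array([lat,0])
    hook(t,.04); st()
E
python3 - <<'E'
from h import *
fetch((.527,.358),-.08)
im=optics.camera("side"); crop(im,140,150,350,380,2.6,"pics/c5.png")
E
```

```text
t 6.7 gap 0.0231 gf 78.6 F [-0.1 -0.4 -4.7] p [0.5308 0.1676 0.1478] q6 [ 0.6   0.43 -0.36 -0.   -0.78 -0.58]
t 7.6 gap 0.0234 gf 78.6 F [ 0.3  0.7 -4.7] p [0.5315 0.1682 0.1112] q6 [ 0.6   0.49 -0.39  0.   -0.69 -0.58]
t 8.1 gap 0.0231 gf 78.6 F [ 0.4 -0.6 -5.3] p [0.528  0.1476 0.1111] q6 [ 0.57  0.47 -0.41  0.   -0.68 -0.55]
t 10.1 gap 0.0231 gf 78.6 F [-0.1  0.1 -4.4] p [0.5307 0.0207 0.111 ] q6 [ 0.34  0.45 -0.46  0.   -0.66 -0.32]
t 11.4 gap 0.0229 gf 78.7 F [ 0.7 -0.2 -3.9] p [0.4509 0.0206 0.1109] q6 [ 0.41  0.35 -0.65  0.   -0.57 -0.39]
t 11.9 gap 0.023 gf 78.7 F [-0.6  0.1 -4.4] p [0.4503 0.0204 0.1477] q6 [ 0.41  0.29 -0.61 -0.   -0.67 -0.39]
```

View pics/c5.png

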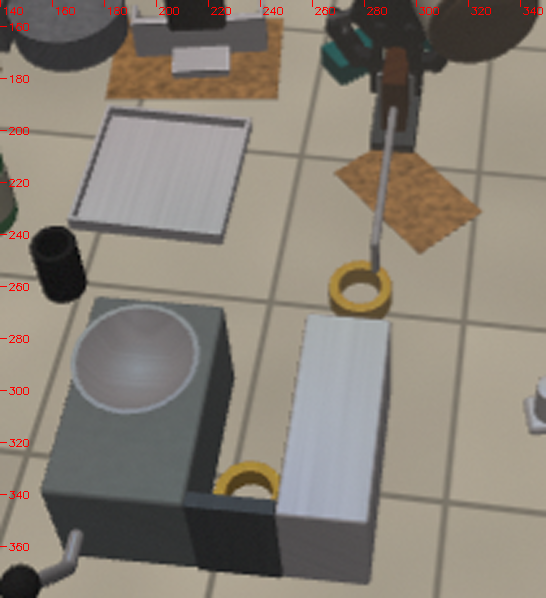

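```bash
python3 - <<'E'
from h import *
im=optics.camera("side"); print(px2w("side",[[278.5,260.8]],.024))
hook(M-.095*U+[-.02,0],.045)
c=np.array((.524,.4277)); hook(M-.03*U,.045)
fetch(c,0)
H=np.array([.4325,.0836]); th=np.radians(135)
r.movel([.51,.05,HZ+.05],R(TH+np.pi)); r.movel([*H,HZ+.04],R(th+np.pi)); r.movel([*H,HZ+.0015],feed=.04); st()
s=optics.camera("side"); crop(s,140,150,350,380,2.6,"pics/c6.png")
E
```

```text
[[0.46020106 0.21735859 0.024     ]]
t 15.0 gap 0.0232 gf 78.7 F [-0.9 -0.3 -3.8] p [0.5281 0.237  0.1479] q6 [ 0.7   0.46 -0.3  -0.   -0.8  -0.68]
t 15.9 gap 0.0231 gf 78.7 F [-0.1 -0.4 -5.4] p [0.5284 0.2379 0.1112] q6 [ 0.7   0.51 -0.33  0.   -0.72 -0.68]
t 16.4 gap 0.0236 gf 80.3 F [-0.  -0.1 -4. ] p [0.5265 0.2173 0.1112] q6 [ 0.68  0.5  -0.36  0.   -0.71 -0.65]
t 19.4 gap 0.0229 gf 80.2 F [-0.5  0.8 -4. ] p [0.5308 0.0207 0.111 ] q6 [ 0.34  0.45 -0.46  0.   -0.66 -0.32]
t 19.9 gap 0.0234 gf 80.2 F [-0.4 -0.2 -5.9] p [0.5304 0.0205 0.148 ] q6 [ 0.34  0.4  -0.42 -0.   -0.75 -0.32]
t 22.3 gap 0.0231 gf 80.3 F [ 0.7 -0.4 -4.4] p [0.4327 0.0837 0.1097] q6 [ 0.56  0.34 -0.68  0.   -0.55  0.22]
```

View pics/c6.png

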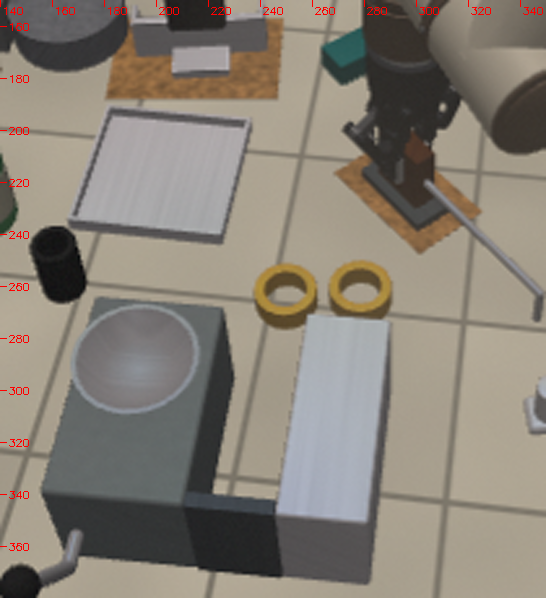

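```bash
python3 - <<'E'
from h import *
r.movel([.4325,.0836,HZ],feed=.03); ungrasp(); r.wait(.3); r.movel([.4325,.0836,.22],feed=.2)
r.set_joints([1.581,.385,.008,0,-1.194,-.259]); st()
im=optics.camera("top"); crop(im,90,110,300,290,3.3,"pics/c7.png")
for nm,lo,hi,z in (("teal",(80,90,40),(100,255,255),.03),("brass",(19,110,80),(32,255,255),.024),("brass2",(15,110,80),(32,255,255),.024)):
    for a,c,q in blobs(im,lo,hi,100): print(nm,a,np.round(q[1],1),c.round(1),px2w("top",q[0],z).round(4))
E
```

```text
t 26.4 gap 0.0852 gf 0.0 F [ 1.1 -0.2 -0.6] p [0.1545 0.6053 0.3037] q6 [ 1.58  0.38  0.01  0.   -1.19 -0.26]
teal 558 [25. 26.] [140.   12.4] [[0.9835 0.4199 0.03  ]]
teal 553 [24. 25.] [260.4  11.8] [[0.9892 0.1028 0.03  ]]
teal 571 [26. 26.] [381.2  14.3] [[ 0.9846 -0.2138  0.03  ]]
teal 467 [23. 23.] [388.6  98.3] [[ 0.7592 -0.233   0.03  ]]
teal 307 [21.  14.6] [383.6 180.1] [[ 0.5453 -0.2194  0.03  ]]
teal 305 [20.7 14.9] [329.6 193.9] [[ 0.5084 -0.0813  0.03  ]]
teal 357 [20. 21.] [352.6 221.1] [[ 0.439  -0.1394  0.03  ]]
brass 220 [21.5 21.5] [210.6 185.9] [[0.5269 0.2271 0.024 ]]
brass 225 [21. 21.] [214.7 211.7] [[0.4602 0.215  0.024 ]]
brass2 896 [66.4 44.7] [316.5 136.9] [[ 0.6706 -0.0713  0.024 ]]
brass2 365 [55.1 12.9] [342.1 128.8] [[ 0.682  -0.1113  0.024 ]]
brass2 230 [22. 21.] [210.7 186.1] [[0.5264 0.2268 0.024 ]]
brass2 512 [29.7 48.1] [266.3 223.6] [[0.4305 0.0831 0.024 ]]
brass2 229 [21. 21.] [214.6 211.7] [[0.4602 0.215  0.024 ]]
```

View pics/c7.png

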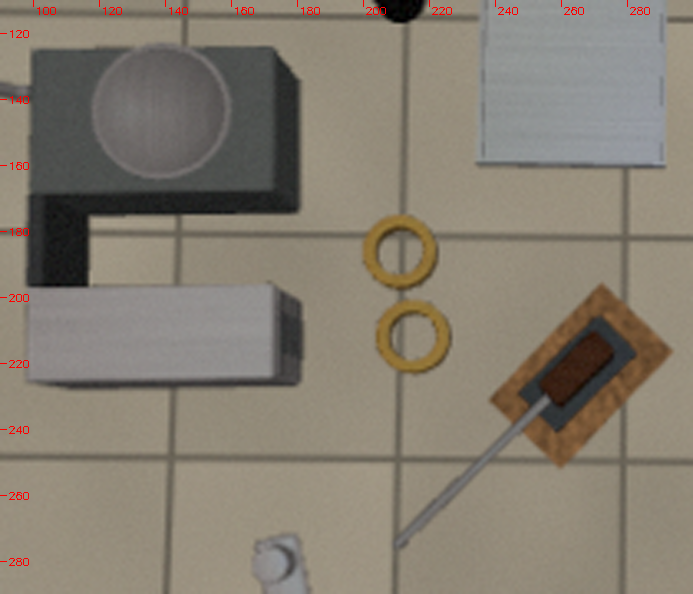

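```bash
python3 - <<'E'
from h import *
T=np.array([.6699,.0922])
for c,dx in (((.527,.227),.034),((.4602,.2155),-.034)):
    r.move_to([*c,.20],R(0)); r.movel([*c,.077],feed=.12); grasp(60); r.wait(.2); st()
    r.movel([*c,.17]); t=T+[dx,0]
    r.movel([*t,.17],feed=.2); st(); r.movel([*t,.0835],feed=.06); st(); ungrasp(); r.wait(.3); r.movel([*t,.2],feed=.2)
r.set_joints([1.581,.385,.008,0,-1.194,-.259]); st()
im=optics.camera("top"); crop(im,200,90,490,290,2.7,"pics/c8.png")
for nm,lo,hi,z in (("teal",(80,90,40),(100,255,255),.03),("brass",(19,110,80),(32,255,255),.029)):
    for a,c,q in blobs(im,lo,hi,100): print(nm,a,np.round(q[1],1),c.round(1),px2w("top",q[0],z).round(4))
E
```

```text
t 30.1 gap 0.0562 gf 62.1 F [-1.9 -1.1  6.1] p [0.5272 0.227  0.0786] q6 [ 0.69  0.55 -0.37  0.   -0.64  0.88]
t 32.2 gap 0.0562 gf 64.2 F [ 0.1  0.6 -2.6] p [0.7032 0.0927 0.1697] q6 [ 0.36  0.63  0.08 -0.   -1.02  1.21]
t 33.8 gap 0.056 gf 64.2 F [ 0.3 -0.  -1.5] p [0.7042 0.0923 0.0841] q6 [ 0.36  0.72  0.01  0.   -0.86  1.21]
t 38.0 gap 0.0558 gf 62.0 F [-2.6 -1.1  7.9] p [0.4603 0.2155 0.0784] q6 [ 0.76  0.48 -0.54  0.   -0.55  0.81]
t 40.0 gap 0.0557 gf 64.0 F [-0.   0.8 -2.9] p [0.6351 0.0926 0.1697] q6 [ 0.4   0.53 -0.12 -0.   -0.93  1.18]
t 41.6 gap 0.0558 gf 64.0 F [-0.8  0.2 -2.5] p [0.6361 0.0923 0.084 ] q6 [ 0.4   0.63 -0.18  0.   -0.75  1.18]
t 45.6 gap 0.0858 gf 0.0 F [-0.9  0.1 -0.1] p [0.1544 0.6056 0.3036] q6 [ 1.58  0.39  0.01  0.   -1.19 -0.26]
teal 562 [25. 27.] [140.1  12.4] [[0.9835 0.4186 0.03  ]]
teal 557 [24. 25.] [260.4  11.8] [[0.9892 0.1028 0.03  ]]
teal 572 [26. 26.] [381.2  14.2] [[ 0.9846 -0.2138  0.03  ]]
teal 467 [23. 23.] [388.6  98.3] [[ 0.7592 -0.233   0.03  ]]
teal 307 [21.  14.6] [383.6 180.1] [[ 0.5453 -0.2194  0.03  ]]
teal 310 [20.8 15.8] [329.6 193.9] [[ 0.5076 -0.0804  0.03  ]]
teal 357 [20. 21.] [352.6 221.1] [[ 0.439  -0.1394  0.03  ]]
brass 190 [20. 20.] [262.1 118.9] [[0.7032 0.0954 0.029 ]]
brass 199 [21. 20.] [262.  144.8] [[0.6358 0.0945 0.029 ]]
```

View pics/c8.png

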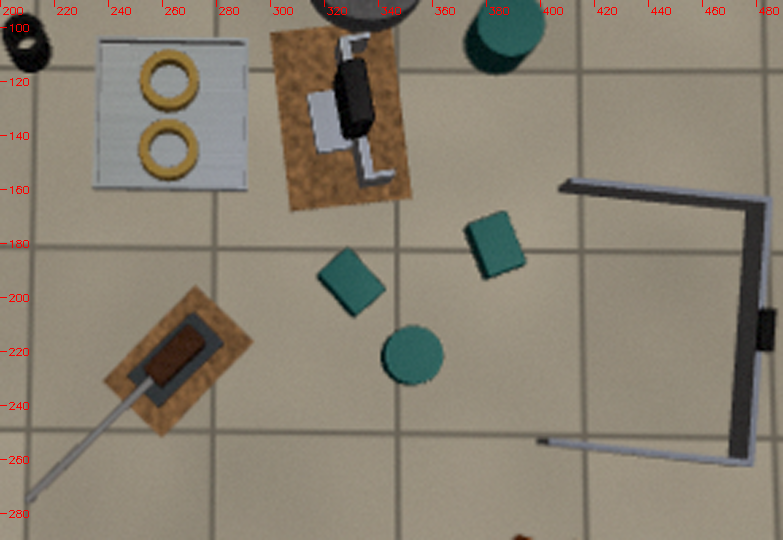

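```bash
cat >> h.py <<'E'
B=np.array([.4805,-.266]); BX=np.array([-.095,-.995]); BX/=np.linalg.norm(BX); BY=np.array([-BX[1],BX[0]])
SZ=.139; TS=np.arctan2(BX[1],BX[0])+np.pi/2
def scr(d,lat,lift=.001,feed=.1,rot=0.):
    """blade front face at bay depth d, lateral lat; rot = extra yaw"""
    f=np.array([np.cos(TS-np.pi/2+rot),np.sin(TS-np.pi/2+rot)])
    o=B+d*BX+lat*BY-.012*f
    r.movel([*o,SZ+lift],R(TS+rot),feed=feed)
E
python3 - <<'E'
from h import *
g=np.array([.669,-.081]); 
r.move_to([*g,.25],R(np.radians(8.5))); r.movel([*g,SZ]); grasp(80); st()
r.movel([*g,SZ+.06]); st()
scr(-.098,.052,.06); st()
s=optics.camera("side"); crop(s,150,60,400,230,3,"pics/c9.png")
ex=[B+d*BX+l*BY for d,l in ((-.073,-.018),(-.073,.122))]
print(w2px("side",[[*p,z] for p in ex for z in (.11,.06)]).round(1))
E
```

```text
t 50.1 gap 0.0236 gf 77.6 F [-0.6  0.1  1.7] p [ 0.6691 -0.081   0.1395] q6 [ 0.12  0.61 -0.06  0.   -0.91  1.6 ]
t 50.7 gap 0.0233 gf 77.8 F [-0.4  0.4 -4.1] p [ 0.6681 -0.0809  0.1977] q6 [ 0.12  0.55  0.   -0.   -1.02  1.6 ]
t 52.3 gap 0.0231 gf 77.9 F [-0.4  0.4 -2.9] p [ 0.5432 -0.1612  0.1989] q6 [-0.    0.38 -0.28  0.   -0.91  1.48]
[[294.3 119.8]
 [294.2 133.6]
 [244.8 113.1]
 [246.  126.8]]
```

View pics/c9.png

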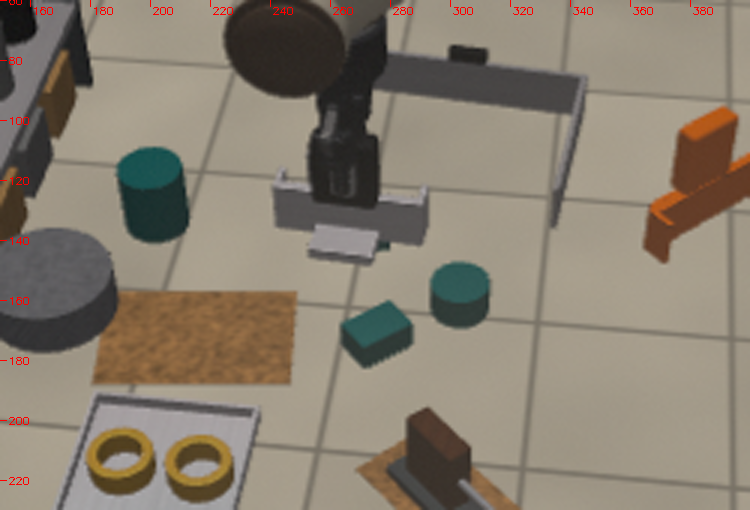

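```bash
python3 - <<'E'
from h import *
scr(-.098,.052,feed=.08); st()
scr(-.04,.050,feed=.08); scr(.0,.043,feed=.08); st()
scr(.10,.043,feed=.08); st()
scr(.085,.043,feed=.08); scr(.08,.035,.06)
scr(-.10,-.0,.09,feed=.2); scr(-.24,-.005,.06,feed=.15); st()
s=optics.camera("side"); crop(s,150,60,400,230,3,"pics/c10.png")
for a,c,q in blobs(s,(80,90,40),(100,255,255),80): print(a,c.round(1),px2w("side",c,.02).round(3))
E
```

```text
t 53.3 gap 0.0235 gf 77.8 F [ 0.4  0.1 -3.1] p [ 0.5429 -0.1614  0.1399] q6 [-0.    0.46 -0.34 -0.   -0.77  1.48]
t 54.8 gap 0.0234 gf 78.0 F [-0.6 -0.3 -2.6] p [ 0.5242 -0.2585  0.1399] q6 [-0.18  0.48 -0.3  -0.   -0.79  1.66]
t 56.2 gap 0.0234 gf 78.0 F [-0.2 -0.2 -3.6] p [ 0.515  -0.3573  0.14  ] q6 [-0.35  0.54 -0.19  0.   -0.85  1.82]
t 59.5 gap 0.0229 gf 78.1 F [-0.4  0.7 -2.7] p [ 0.4995 -0.0152  0.1991] q6 [ 0.3   0.28 -0.44  0.   -0.85  1.18]
595 [132.7  99.8] [[ 0.994 -0.337  0.02 ]]
525 [200.  123.5] [[ 0.758 -0.25   0.02 ]]
193 [303.  153.8] [[ 0.44  -0.155  0.02 ]]
926 [ 94.9 171.8] [[ 1.    -0.019  0.02 ]]
1094 [ 46.2 271.2] [[0.998 0.309 0.02 ]]
```

View pics/c10.png

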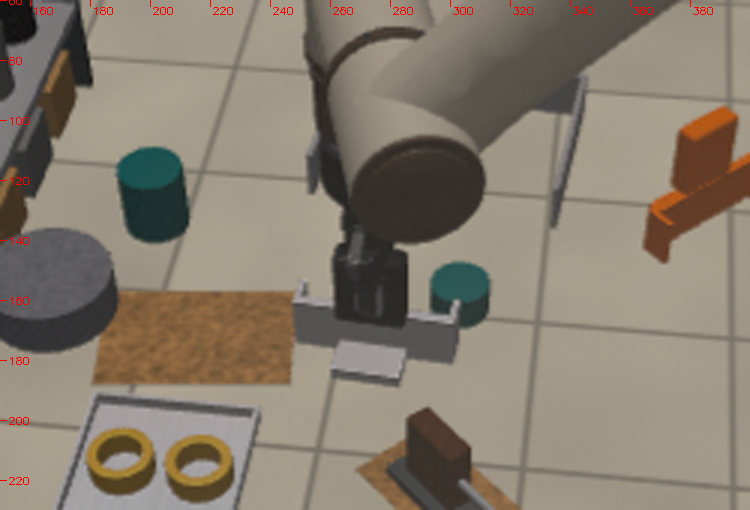

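```bash
python3 - <<'E'
from h import *
scr(-.238,-.005,feed=.06); st()
scr(-.19,-.005,feed=.06); scr(-.178,-.023,feed=.05); st()
scr(.0,-.023,feed=.08); st()
scr(.085,-.023,feed=.08); st()
scr(.07,-.02,feed=.08); scr(.07,-.02,.09)
scr(-.15,.10,.09,feed=.2); r.movel([.68,-.06,SZ+.09],R(np.radians(7)),feed=.2); st()
im=optics.camera("top"); crop(im,270,80,495,290,2.7,"pics/c11.png")
for a,c,q in blobs(im,(80,90,40),(100,255,255),80): print(a,c.round(1),np.round(q[1],1),[((px2w("top",c,.03)[0,:2]-B)@v).round(3) for v in (BX,BY)])
E
```

```text
t 60.6 gap 0.0231 gf 77.9 F [ 0.2  0.3 -3.6] p [ 0.4996 -0.0166  0.1403] q6 [ 0.29  0.37 -0.51  0.   -0.7   1.18]
t 62.2 gap 0.0229 gf 78.0 F [-0.2 -0.3 -2.5] p [ 0.4757 -0.0748  0.1402] q6 [ 0.18  0.34 -0.55  0.   -0.68  1.29]
t 64.6 gap 0.0232 gf 78.3 F [ 0.3 -0.5 -3.1] p [ 0.4588 -0.2518  0.14  ] q6 [-0.19  0.4  -0.45  0.   -0.72  1.67]
t 65.8 gap 0.0231 gf 78.2 F [-0.  -0.8 -2.8] p [ 0.4507 -0.3364  0.14  ] q6 [-0.35  0.45 -0.35  0.   -0.77  1.83]
t 69.2 gap 0.0233 gf 78.2 F [ 0.3 -0.9 -2.9] p [ 0.6793 -0.0605  0.2284] q6 [ 0.15  0.54  0.06 -0.   -1.1   1.54]
562 [140.1  12.4] [25. 27.] [np.float64(-0.73), np.float64(0.436)]
554 [260.5  11.8] [24. 25.] [np.float64(-0.416), np.float64(0.472)]
573 [381.2  14.3] [26. 26.] [np.float64(-0.099), np.float64(0.496)]
470 [388.6  98.4] [23. 24.] [np.float64(-0.059), np.float64(0.275)]
661 [454.9 197.1] [23.7 42.9] [np.float64(0.13), np.float64(0.035)]
365 [444.8 230.3] [20. 21.] [np.float64(0.111), np.float64(-0.052)]
```

View pics/c11.png

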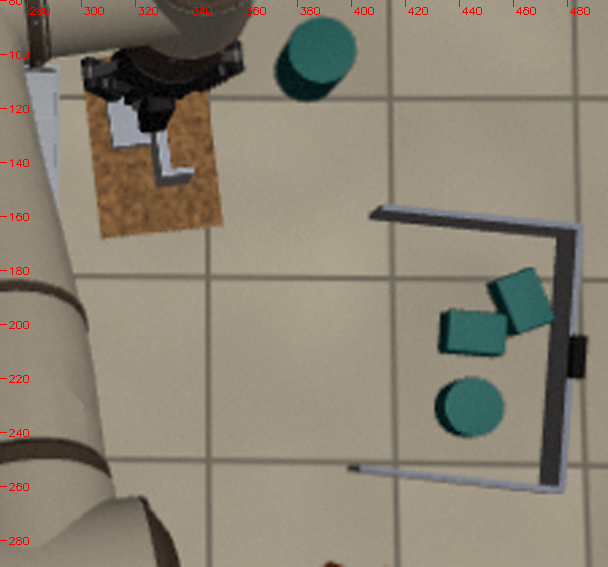

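```bash
python3 - <<'E'
from h import *
p=[.676,-.0706]; R7=R(np.radians(6.8))
r.movel([*p,SZ+.02],R7); r.movel([*p,SZ+.0005],feed=.04); st(); ungrasp(); r.wait(.3); r.movel([*p,.27],feed=.2)
r.set_joints([1.581,.385,.008,0,-1.194,-.259]); r.wait(.3); st()
im=optics.camera("top"); cv2.imwrite("pics/top9.png",cv2.resize(im[:,:,::-1],(800,600),interpolation=cv2.INTER_CUBIC))
E
```

```text
t 70.5 gap 0.0233 gf 78.6 F [-1.9  0.7 -0.7] p [ 0.676  -0.0705  0.1395] q6 [ 0.13  0.62 -0.04 -0.   -0.92  1.56]
t 75.5 gap 0.0852 gf 0.0 F [-0.5  0.7 -0.8] p [0.1539 0.6058 0.3037] q6 [ 1.58  0.39  0.01  0.   -1.19 -0.26]
```

View pics/top9.png

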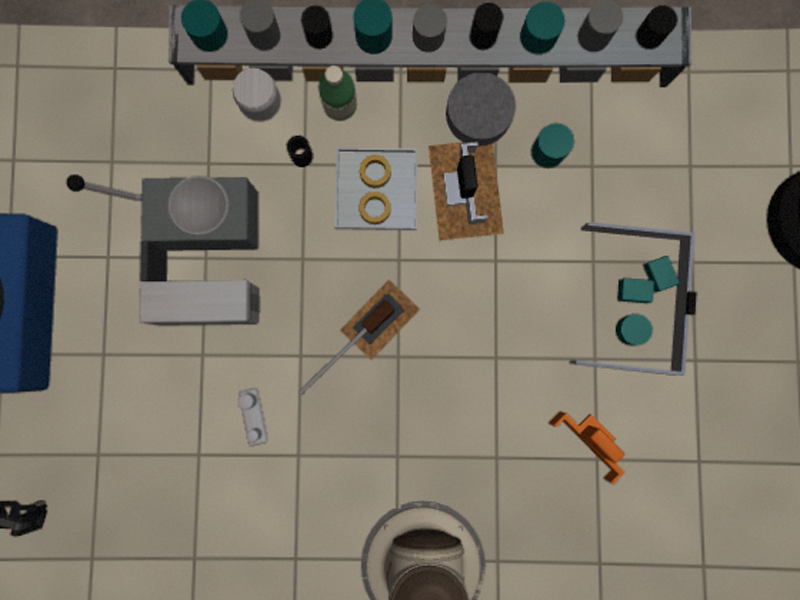

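The final picture shows both collars flat in the tray at (375,171) and (375,207). The three offcuts are deep in the bay around (640,290), and the hook at (380,318) and scraper at (467,185) stand on their mats. The bystanders have not moved.

```bash
python3 -c "
from workcell import r
print(r.sign_off())"
```

```text
the job is handed in; nothing more can be done
None
```

The job is handed in at about 76 s: both collars lie flat side by side in the tray, all three offcuts are over 10 cm inside the bay, the hook and scraper stand upright on the middles of their mats, and nothing else was moved.

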